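# Set the microscope light attenuator to its third click

## Robot

A 7-joint arm with a two-finger parallel gripper is mounted at the origin on the work surface. World frame = base frame: x ahead of the robot, y to its left, z up, the work surface at z = 0. Lengths are in m, angles in rad, forces in N, time in s.
With the tool pointing down it reaches from about 0.425 to 0.875 m from the base axis. Payload 4.7 kg.
Tool frame: the origin (TCP) lies midway between the tips of the shut fingers; the grasp point (between the pads) lies 19 mm behind it (ctrl.grip_point_offset is the distance from the TCP to the grasp point, in m); z points along the fingers, y is the line along which they close (so a half turn about z gives the same grasp; the last joint's range is limited). The gripper opens to 87 mm and grips with 3 to 60 N. Pads are 19 mm wide; open, the fingers measure 117 mm over their backs; the gripper's body (75 mm by 190 mm) begins 51 mm behind the grasp point.
Start: joints at [1.361, 0.321, -0.07, 1.45, 0.023, 1.371, -0.057], TCP at [0.144, -0.634, 0.223] pointing down, gripper open.
Joint ranges: [-2.86, 2.86], [-0.3, 2.09], [-1.38, 1.24], [0.06, 2.45], [-1.56, 4.7], [0.09, 2.05], [-2.69, 2.69]. Speed limits (rad/s): [2.57, 2.57, 3.14, 3.14, 3.14, 3.14, 3.14].

## Interface

Orientations are given as a rotation vector (axis times angle).
In Python, from bench import ctrl gives the robot as it stands.
- The arm moves only by the tool move_arm, never from a script. Its argument "increments" is text: rows parted by semicolons, each of 7 numbers parted by spaces: the shift along the world's x, y, z in mm, then the turn, a rotation vector about the world's x, y, z in degrees, then the closure in counts, from 0 (fully open) to 255 (shut). A call has exactly 8 rows; each row shifts and turns the commanded pose from where the row before left it; what a row does not reach is not made up. A row lasts 1/12 s, in which the tool goes at most 41.7 mm and 7.16 degrees, less where a joint would pass 70% of its speed; a pose out of reach is approached as far as the arm can. A call with a gripper value outside its range is refused whole. The fingers move at their own pace and stop on an object; "grip_force" is the grip in N (left out, the last holds). Time passes only in rows, so rows that do not move let the fingers close, or fill a call up. It gives the time, the measured TCP pose, the force, the opening and the grip force at its end, in the units of the state.
- ctrl.get_state(): the state, without advancing time (a new reading comes with each control period).
- ctrl.get_image(name): name is "scene" or "side" or "wrist"; returns a dict with "frame" (420x560x3 uint8, red, green, blue), "depth" (420x560 float32, m along the optical axis (not along the pixel's ray), 0 where there is no reading), "fx", "fy", "cx", "cy" (pixels), "position" and "orientation" of the camera in the world. Camera axes: x right, y down, z forward; pixel columns grow to the right and rows downward; lengths in m; the calibration is good to about 2 mm. The wrist camera is an equidistant fisheye: a pixel r from the principal point sees the ray r / f radians off the axis. A picture is of the moment at which its call begins.
- ctrl.close_job(): hands the job in; it is judged then, once.
Trained networks look in a picture, given as the dict that the camera call returned (one of the last four; its "shot" number tells which), for a name from the list of things; names that differ only in an ending like _2 or _b are one class to them, and where a whole thing is asked for, a point or a joint stands for the part that bears it (a point fixed in the world has none). Each returns a list of dicts, best first, with "score" (0 to 1); they miss things now and then, are a little off and sometimes report something else, mostly with a low value. They report only what shows in the picture. A call takes as long as a camera call.
- ctrl.find_in(target, picture): "centre" ([x, y, z] in m, in world coordinates, good to about 4 mm: the middle of the surface that is visible of it).
- ctrl.silhouettes(target, picture): "region" (420x560 bool, what is visible of it).
The state is a dict: "time": time; "joint_positions": joint angles; "qd": joint speeds; "joint_torque": joint torques, N m; "position": TCP position; "tool_rot": TCP orientation; "ft_force": force on the tool from outside, world axes, zero at the start; "torque": the same for the moment, N m; "grip_width": opening from 0.0 (shut) to 1.0 (fully open); "grip_force": force on a finger pad.
Only numpy, scipy, OpenCV 4.12 (cv2) and the standard library are available. Lean on these libraries where they do the work, as an engineer would, in place of code of your own. Each camera call takes 0.05 s, during which the arm holds its last target. There are 200 camera calls.

## Task

Reset the microscope's light attenuator, the white box whose sliding lever is a flat-sided upright blade (the other box has a ball knob on a thin stem): push the blade all the way home to the end of the box where the steel light port sticks out, then push it back out through the clicks and leave it resting in the third click from home (home itself is not counted), without ever taking it past the third. Only push the blade, with the fingertips or the outside of the fingers: do not pinch it, and leave the ball-knob lever and everything else on the table where it is.

Things in the scene. Friction and masses are not known exactly. Their poses are not given: they have to be found in the camera images.
- attenuator: Attenuator, fixed: white case 90 (x) by 160 (y) by 60 mm high, flat top. Origin: centre of its underside. The slot runs along its y, mid-top; home is at -y, where a 22 mm steel light port sticks out 14 mm from the end face; the blade slides out to +y. Six ticks beside the slot mark home and five clicks, longer away from home. Yaw within 0.6 rad (0: its y along world y).
- blade (a joint): Blade travel from home to the box's +y, m: 0 home (dead stop), clicks at 0.014, 0.028, 0.042 (the third), 0.056, 0.070; end 0.072. Starts in click 1 or 2. A sprung ball rides over ridges half-way between clicks: about 5 N leaves a click, the push falls to nothing at the ridge, then the blade is drawn on into the next click, up to 7 mm ahead of the finger.
- blade_mid (a point): Centre of the blade, the attenuator's lever: black, 14 mm thick along the slot (box y), 24 mm wide across it (box x), standing 40 mm above the box top. This point is on its mid-line, 20 mm above the box top; its axes are the box's.
- iris_box: The other control box, fixed, same case without tick lines; not to be worked. Origin: centre of its underside.
- iris_lever (a joint): Travel of the other box's lever (steel stem with a 22 mm black ball knob, top 45 mm above the box top), 0 to 0.070 m; to be left alone.
- dish: covered culture dish, clear lid, 57 mm across, 18 mm high; origin at the centre of its underside. Bystander, loose.
- objective: microscope objective standing on its thread end, black, 34 mm across, 50 mm high; origin at the centre of its underside. Bystander, loose.
- oil_bottle: small bottle, 32 mm across, 62 mm high; origin at the centre of its underside. Bystander, loose.
- slide_box: grey slide box 85 x 35 x 30 mm; origin at the centre of its underside. Bystander, loose.
- driver: screwdriver lying on the table, 140 mm long, about 30 mm high at most. Bystander, loose.
- beaker: clear beaker, 60 mm across, 70 mm high; origin at the centre of its underside. Bystander, loose.
- jar: jar with white cap, 52 mm across, 60 mm high; origin at the centre of its underside. Bystander, loose.
- iris_knob (a point): Centre of the other box's ball knob, 34 mm above the box top.

How it is judged:
By the outcome, as a careful person would: the job done as asked, in the order asked, and still so for the second after the job is handed in, with the robot touching nothing.
It also fails if it takes over 56 s, if anything falls off the work surface, if the arm or the gripper's body presses on something with over 40 N, if the wrist force passes 120 N, or if a joint passes its speed limit or range.

## Working session

There is one attempt and no reset: what is moved stays moved. The work goes in short steps, Python scripts to look and compute and a tool call to move; the robot and the scene stay as the last step left them, time stands still between calls to the robot, and variables do not carry over. Pictures are saved under pics/ and viewed, at most 10 in all, crops included, and the job is handed in when it is done.

Besides the shell and the picture viewer there is one more tool, called after "Emit:" as a command line: name --argument value ..., lists and objects as JSON in quotes. move_arm: Moves the arm, as the interface text tells. Its arguments: {"type":"object","properties":{"increments":{"type":"string"},"grip_force":{"type":"number"}},"required":["increments"]}

```bash
mkdir -p pics
cat > h.py <<'E'
from bench import ctrl
import numpy as np, cv2
from scipy.spatial.transform import Rotation as R
def rot(o):
    o=np.array(o,float)
    return o if o.shape==(3,3) else (R.from_rotvec(o).as_matrix() if o.size==3 else R.from_quat(o).as_matrix())
def cloud(im):
    d=im['depth'];v,u=np.indices(d.shape)
    P=np.stack([(u-im['cx'])/im['fx']*d,(v-im['cy'])/im['fy']*d,d],-1)
    return P@rot(im['orientation']).T+np.array(im['position'])
def save(im,n): cv2.imwrite('pics/'+n,im['frame'][:,:,::-1])
E
python3 - <<'E'
from h import *
for c in ('scene','side'):
    im=ctrl.get_image(c); save(im,c+'0.png'); print(c,im['position'],im['orientation'])
    for t in ('attenuator','blade_mid','iris_box','iris_knob','oil_bottle','beaker','jar','objective','dish','slide_box','driver'):
        print(t,[(np.round(r['centre'],3).tolist(),round(r['score'],2)) for r in ctrl.find_in(t,im)[:2]])
print(ctrl.get_state())
E
```

```text
scene [ 1.39553673 -0.22168896  1.07398408] [-2.02913112 -1.53303802  0.56266985]
attenuator [([0.563, 0.174, 0.063], 0.73)]
blade_mid [([0.565, 0.169, 0.084], 0.57), ([0.75, 0.155, 0.046], 0.56)]
iris_box [([0.537, -0.181, 0.063], 0.59)]
iris_knob []
oil_bottle [([0.674, 0.354, 0.036], 0.57)]
beaker []
jar [([0.75, -0.13, 0.056], 0.93)]
objective [([0.62, -0.014, 0.028], 0.71)]
dish [([0.506, 0.004, 0.019], 0.53)]
slide_box [([0.588, 0.366, 0.03], 0.87), ([0.749, -0.131, 0.054], 0.29)]
driver [([0.674, 0.352, 0.036], 0.61), ([0.491, -0.403, 0.021], 0.52)]
side [0.34229976 0.90443405 0.65797825] [-0.34986939  2.57901772 -1.4701198 ]
attenuator [([0.528, 0.22, 0.06], 0.78)]
blade_mid [([0.552, 0.175, 0.081], 0.59)]
iris_box [([0.511, -0.136, 0.062], 0.59)]
iris_knob [([0.511, -0.18, 0.094], 0.54)]
oil_bottle [([0.665, 0.358, 0.039], 0.69)]
beaker [([0.743, 0.173, 0.048], 0.71)]
jar [([0.725, -0.119, 0.034], 0.73)]
objective [([0.608, 0.005, 0.03], 0.78)]
dish [([0.498, 0.016, 0.022], 0.78)]
slide_box [([0.567, 0.38, 0.032], 0.82)]
driver [([0.477, -0.401, 0.018], 0.72), ([0.57, 0.378, 0.032], 0.36)]
{'time': 1.2, 'joint_positions': array([ 1.36108936,  0.32102252, -0.07011976,  1.45048272,  0.0226403 ,
        1.37075735, -0.05690983]), 'qd': array([-7.05276765e-04, -2.43636376e-04,  9.65015233e-04, -1.27667590e-04,
       -2.55209023e-04, -1.01389605e-03,  4.33937379e-05]), 'joint_torque': array([ 9.63688253e-04, -4.91105390e+01, -4.02185731e-01, -3.12773502e+01,
       -6.35098410e-02,  3.34939035e-02,  8.79965029e-06]), 'position': array([ 0.14424734, -0.63383694,  0.22258075]), 'tool_rot': array([ 3.12181021e+00,  3.50863184e-01, -9.37030889e-05]), 'ft_force': array([1.53312836, 0.62347217, 0.07273043]), 'torque': array([0.02556965, 0.03754348, 0.01644991]), 'grip_force': 0.0, 'grip_width': 0.9989914087199058}
```

Run:
```python
from h import *
for c in ('scene','side'):
    im=ctrl.get_image(c); W=cloud(im)
    b=np.linalg.norm(W[...,:2]-[.55,.17],axis=-1)<.16
    ok=b&(im['depth']>0)
    top=(ok&(abs(W[...,2]-.061)<.006)).astype(np.uint8)
    n,l,s,_=cv2.connectedComponentsWithStats(cv2.morphologyEx(top,cv2.MORPH_OPEN,np.ones((3,3),np.uint8)))
    k=1+np.argmax(s[1:,4]); P=W[l==k]
    r=cv2.minAreaRect((P[:,:2]*1000).astype(np.float32)); print(c,r,np.median(P[:,2]),cv2.boxPoints(r).round(1).tolist())
    lv=ok&(W[...,2]>.07)&(W[...,2]<.115)&(np.linalg.norm(W[...,:2]-[.555,.17],axis=-1)<.06); Q=W[lv]
    print(len(Q),Q.mean(0),Q[:,2].max()); T=Q[Q[:,2]>Q[:,2].max()-.006]; print('top',len(T),T.mean(0),cv2.minAreaRect((T[:,:2]*1000).astype(np.float32)))
    v,u=np.nonzero(l==k); cr=im['frame'][max(v.min()-50,0):v.max()+40,max(u.min()-40,0):u.max()+40,::-1]
    print(u.min(),v.min(),u.max(),v.max())
    cv2.imwrite(f'pics/{c}c.png',cv2.resize(cr,None,fx=3,fy=3,interpolation=cv2.INTER_CUBIC)); 
    np.save(c+'_tmp.npy',T)
a=cv2.imread('pics/scenec.png');b=cv2.imread('pics/sidec.png')
f=lambda a:cv2.resize(a,(400,int(a.shape[0]*400/a.shape[1])))
a,b=f(a),f(b);H=max(a.shape[0],b.shape[0]);o=np.zeros((H,800,3),np.uint8);o[:a.shape[0],:400]=a;o[:b.shape[0],400:]=b
cv2.imwrite('pics/both.png',o[:600])
```

```text
scene ((545.5523681640625, 190.09913635253906), (92.29525756835938, 162.72303771972656), 26.67549705505371) 0.06118086374280096 [[467.79998779296875, 242.10000610351562], [540.7999877929688, 96.69999694824219], [623.2999877929688, 138.10000610351562], [550.2999877929688, 283.5]]
129 [0.55799419 0.16979644 0.08973777] 0.10409570437678606
top 37 [0.55450062 0.17013246 0.10056108] ((554.8683471679688, 169.96755981445312), (22.444915771484375, 17.16863441467285), 31.883333206176758)
314 159 378 208
side ((541.5116577148438, 189.27725219726562), (90.40630340576172, 163.4185791015625), 27.469179153442383) 0.06114944422859658 [[463.70001220703125, 240.89999389648438], [539.0999755859375, 95.9000015258789], [619.2999877929688, 137.60000610351562], [543.9000244140625, 282.6000061035156]]
229 [0.55070531 0.17431251 0.08826049] 0.10278049661823285
top 66 [0.55094533 0.17155291 0.09986741] ((550.6390380859375, 171.51171875), (22.31551170349121, 14.484742164611816), 20.717201232910156)
265 265 327 324
```

View pics/scene0.png

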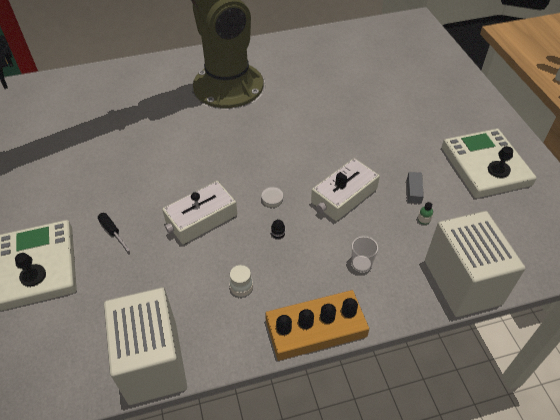

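View pics/both.png

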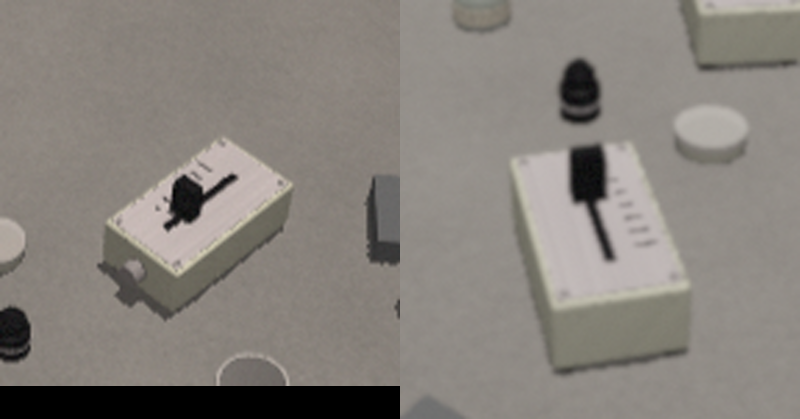

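The attenuator sits at about (345,188) px in the scene picture, with its port at (320,205) on the low-y end. Its yaw is about 27°. The blade is at (0.553, 0.171), which looks like click 1. The ball-knob box is the one at (200,210) px. I'm approaching with the fingers shut.

Emit:
move_arm --increments "28 28 0 0 0 1.8 255;28 28 0 0 0 1.8 255;28 28 0 0 0 1.8 255;28 28 0 0 0 1.8 255;28 28 0 0 0 1.8 255;28 28 0 0 0 1.8 255;28 28 0 0 0 1.8 255;28 28 0 0 0 1.8 255" --grip_force 20

```text
time: 1.97
position: [0.3693, -0.4083, 0.2229]
tool_rot: [3.052, 0.741, 0.0]
ft_force: [0.0, -0.2, 0.8]
grip_width: 0.476
grip_force: 0.0
```

Emit:
move_arm --increments "16 38 0 0 0 0 255;16 38 0 0 0 0 255;16 38 0 0 0 0 255;16 38 0 0 0 0 255;16 38 0 0 0 0 255;16 38 0 0 0 0 255;16 38 0 0 0 0 255;16 38 0 0 0 0 255"

```text
time: 2.63
position: [0.4967, -0.1039, 0.2231]
tool_rot: [3.052, 0.739, 0.001]
ft_force: [-0.4, -0.7, -0.6]
grip_width: 0.01
grip_force: 0.0
```

Emit:
move_arm --increments "5 40 0 0 0 0 255;5 40 0 0 0 0 255;5 40 0 0 0 0 255;5 40 0 0 0 0 255;5 40 0 0 0 0 255;5 40 0 0 0 0 255;5 40 0 0 0 0 255;0 38 0 0 0 0 255"

```text
time: 3.3
position: [0.5318, 0.2141, 0.2229]
tool_rot: [-3.054, -0.738, -0.002]
ft_force: [1.1, -1.3, 0.6]
grip_width: 0.007
grip_force: 0.0
```

Emit:
move_arm --increments "0 0 -25 0 0 0 255;0 0 -25 0 0 0 255;0 0 -25 0 0 0 255;0 0 -25 0 0 0 255;0 0 -20 0 0 0 255;0 0 -15 0 0 0 255;0 0 -12 0 0 0 255;0 0 0 0 0 0 255"

```text
time: 3.97
position: [0.5297, 0.2113, 0.0732]
tool_rot: [3.053, 0.739, -0.007]
ft_force: [-0.5, -0.4, 0.8]
grip_width: 0.003
grip_force: 0.0
```

Run:
```python
from h import *
a=ctrl.get_image('side');b=ctrl.get_image('scene')
f=lambda c:cv2.resize(c[:,:,::-1],(400,400),interpolation=cv2.INTER_CUBIC)
cv2.imwrite('pics/d1.png',np.hstack([f(a['frame'][210:340,235:365]),f(b['frame'][120:250,280:410])]))
```

```text
(no output)
```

View pics/d1.png

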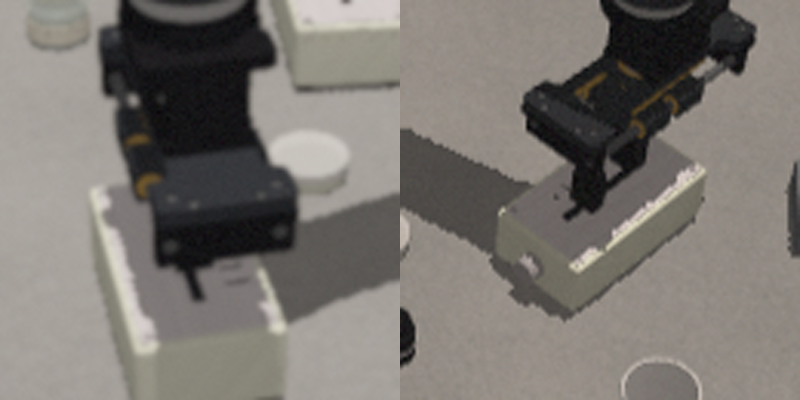

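Emit:
move_arm --increments "1.8 -3.6 0 0 0 0 255;1.8 -3.6 0 0 0 0 255;1.8 -3.6 0 0 0 0 255;1.8 -3.6 0 0 0 0 255;1.8 -3.6 0 0 0 0 255;0.9 -1.8 0 0 0 0 255;0.9 -1.8 0 0 0 0 255;0 0 0 0 0 0 255"

```text
time: 4.73
position: [0.5423, 0.19, 0.0755]
tool_rot: [3.053, 0.738, -0.0]
ft_force: [-0.5, -0.5, 0.6]
grip_width: 0.01
grip_force: 0.0
```

Emit:
move_arm --increments "0.9 -1.8 0 0 0 0 255;0.9 -1.8 0 0 0 0 255;0.9 -1.8 0 0 0 0 255;0.9 -1.8 0 0 0 0 255;0 0 0 0 0 0 255;0 0 0 0 0 0 255;0 0 0 0 0 0 255;0 0 0 0 0 0 255"

```text
time: 5.4
position: [0.5451, 0.1844, 0.0756]
tool_rot: [-3.052, -0.741, 0.0]
ft_force: [-2.6, 4.7, 0.4]
grip_width: 0.006
grip_force: 2.4
```

Emit:
move_arm --increments "0.9 -1.8 0 0 0 0 255;0.9 -1.8 0 0 0 0 255;0 0 0 0 0 0 255;0 0 0 0 0 0 255;0 0 0 0 0 0 255;0 0 0 0 0 0 255;0 0 0 0 0 0 255;0 0 0 0 0 0 255"

```text
time: 6.07
position: [0.5477, 0.179, 0.0756]
tool_rot: [3.053, 0.738, -0.0]
ft_force: [-0.3, -0.4, 0.4]
grip_width: 0.005
grip_force: 0.0
```

Emit:
move_arm --increments "0.9 -1.8 0 0 0 0 255;0.9 -1.8 0 0 0 0 255;0 0 0 0 0 0 255;0 0 0 0 0 0 255;0 0 0 0 0 0 255;0 0 0 0 0 0 255;0 0 0 0 0 0 255;0 0 0 0 0 0 255"

```text
time: 6.73
position: [0.5492, 0.1762, 0.0756]
tool_rot: [3.053, 0.739, -0.0]
ft_force: [-0.7, 0.3, 0.2]
grip_width: 0.007
grip_force: 0.0
```

Emit:
move_arm --increments "0.9 -1.8 0 0 0 0 255;0.9 -1.8 0 0 0 0 255;0 0 0 0 0 0 255;0 0 0 0 0 0 255;0 0 0 0 0 0 255;0 0 0 0 0 0 255;0 0 0 0 0 0 255;0 0 0 0 0 0 255"

```text
time: 7.4
position: [0.551, 0.1727, 0.0756]
tool_rot: [-3.053, -0.74, 0.0]
ft_force: [-0.4, 1.9, -0.1]
grip_width: 0.004
grip_force: 0.7
```

Emit:
move_arm --increments "0.9 -1.8 0 0 0 0 255;0.9 -1.8 0 0 0 0 255;0 0 0 0 0 0 255;0 0 0 0 0 0 255;0 0 0 0 0 0 255;0 0 0 0 0 0 255;0 0 0 0 0 0 255;0 0 0 0 0 0 255"

```text
time: 8.07
position: [0.5511, 0.1724, 0.0756]
tool_rot: [-3.048, -0.742, 0.002]
ft_force: [-3.9, 6.8, 0.1]
grip_width: 0.006
grip_force: 3.8
```

Emit:
move_arm --increments "0.9 -1.8 0 0 0 0 255;0.9 -1.8 0 0 0 0 255;0 0 0 0 0 0 255;0 0 0 0 0 0 255;0 0 0 0 0 0 255;0 0 0 0 0 0 255;0 0 0 0 0 0 255;0 0 0 0 0 0 255"

```text
time: 8.73
position: [0.5512, 0.1723, 0.0757]
tool_rot: [-3.043, -0.745, 0.004]
ft_force: [-6.1, 12.1, 2.0]
grip_width: 0.003
grip_force: 6.8
```

Emit:
move_arm --increments "-3.6 7.1 0 0 0 0 255;-3.6 7.1 0 0 0 0 255;0 0 25 0 0 0 255;0 0 25 0 0 0 255;8 -15.6 0 0 0 0 255;8 -15.6 0 0 0 0 255;8 -15.6 0 0 0 0 255;8 -15.6 0 0 0 0 255"

```text
time: 9.4
position: [0.5802, 0.1153, 0.1259]
tool_rot: [3.052, 0.737, 0.001]
ft_force: [0.5, 0.3, -0.2]
grip_width: 0.007
grip_force: 0.0
```

Run:
```python
from h import *
a=ctrl.get_image('side');b=ctrl.get_image('scene')
f=lambda c:cv2.resize(c[:,:,::-1],(400,400),interpolation=cv2.INTER_CUBIC)
cv2.imwrite('pics/d2.png',np.hstack([f(a['frame'][210:340,235:365]),f(b['frame'][120:250,280:410])]))
print(ctrl.get_state()['position'])
```

```text
[0.58124653 0.11211374 0.12532999]
```

View pics/d2.png

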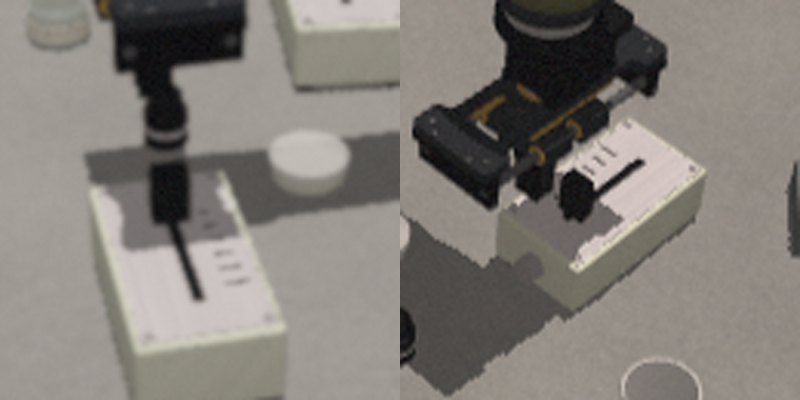

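Emit:
move_arm --increments "0 0 -25 0 0 0 255;0 0 -25 0 0 0 255;0 0 0 0 0 0 255;-3.2 6.2 0 0 0 0 255;-3.2 6.2 0 0 0 0 255;-3.2 6.2 0 0 0 0 255;-3.2 6.2 0 0 0 0 255;0 0 0 0 0 0 255"

```text
time: 10.17
position: [0.5668, 0.1439, 0.0771]
tool_rot: [3.051, 0.743, 0.004]
ft_force: [1.1, -0.3, 0.0]
grip_width: 0.008
grip_force: 0.0
```

Emit:
move_arm --increments "-0.9 1.8 0 0 0 0 255;-0.9 1.8 0 0 0 0 255;0 0 0 0 0 0 255;0 0 0 0 0 0 255;0 0 0 0 0 0 255;0 0 0 0 0 0 255;0 0 0 0 0 0 255;0 0 0 0 0 0 255"

```text
time: 10.83
position: [0.5661, 0.1445, 0.0764]
tool_rot: [3.053, 0.737, 0.003]
ft_force: [3.0, -4.3, 5.5]
grip_width: 0.005
grip_force: 2.9
```

Emit:
move_arm --increments "-0.5 0.9 0 0 0 0 255;-0.5 0.9 0 0 0 0 255;0 0 0 0 0 0 255;0 0 0 0 0 0 255;0 0 0 0 0 0 255;0 0 0 0 0 0 255;0 0 0 0 0 0 255;0 0 0 0 0 0 255"

```text
time: 11.5
position: [0.5658, 0.1451, 0.0764]
tool_rot: [3.051, 0.735, 0.004]
ft_force: [3.2, -6.3, 5.5]
grip_width: 0.004
grip_force: 3.9
```

Emit:
move_arm --increments "-0.5 0.9 0 0 0 0 255;0 0 0 0 0 0 255;-0.5 0.9 0 0 0 0 255;0 0 0 0 0 0 255;0 0 0 0 0 0 255;0 0 0 0 0 0 255;0 0 0 0 0 0 255;0 0 0 0 0 0 255"

```text
time: 12.17
position: [0.5619, 0.1498, 0.075]
tool_rot: [-3.052, -0.74, 0.002]
ft_force: [-0.2, -0.0, -0.1]
grip_width: 0.007
grip_force: 0.1
```

Emit:
move_arm --increments "-0.5 0.9 0 0 0 0 255;0 0 0 0 0 0 255;-0.5 0.9 0 0 0 0 255;0 0 0 0 0 0 255;0 0 0 0 0 0 255;0 0 0 0 0 0 255;0 0 0 0 0 0 255;0 0 0 0 0 0 255"

```text
time: 12.83
position: [0.5618, 0.151, 0.0756]
tool_rot: [3.053, 0.739, 0.0]
ft_force: [0.4, -0.5, 0.7]
grip_width: 0.004
grip_force: 0.0
```

Emit:
move_arm --increments "-0.9 1.8 0 0 0 0 255;-0.9 1.8 0 0 0 0 255;-0.9 1.8 0 0 0 0 255;0 0 0 0 0 0 255;0 0 0 0 0 0 255;0 0 0 0 0 0 255;0 0 0 0 0 0 255;0 0 0 0 0 0 255"

```text
time: 13.5
position: [0.5593, 0.156, 0.0756]
tool_rot: [3.053, 0.739, 0.0]
ft_force: [1.2, -1.8, -0.2]
grip_width: 0.004
grip_force: 1.1
```

Emit:
move_arm --increments "-0.9 1.8 0 0 0 0 255;0 0 0 0 0 0 255;-0.5 0.9 0 0 0 0 255;0 0 0 0 0 0 255;0 0 0 0 0 0 255;0 0 0 0 0 0 255;0 0 0 0 0 0 255;0 0 0 0 0 0 255"

```text
time: 14.17
position: [0.5588, 0.1569, 0.0756]
tool_rot: [3.051, 0.736, 0.001]
ft_force: [2.2, -5.6, -0.1]
grip_width: 0.004
grip_force: 3.0
```

Emit:
move_arm --increments "-0.5 0.9 0 0 0 0 255;0 0 0 0 0 0 255;-0.5 0.9 0 0 0 0 255;0 0 0 0 0 0 255;0 0 0 0 0 0 255;0 0 0 0 0 0 255;0 0 0 0 0 0 255;0 0 0 0 0 0 255"

```text
time: 14.83
position: [0.5564, 0.1616, 0.0756]
tool_rot: [-3.052, -0.74, 0.0]
ft_force: [1.2, -2.0, 0.2]
grip_width: 0.006
grip_force: 0.7
```

Emit:
move_arm --increments "-0.5 0.9 0 0 0 0 255;0 0 0 0 0 0 255;-0.5 0.9 0 0 0 0 255;0 0 0 0 0 0 255;0 0 0 0 0 0 255;0 0 0 0 0 0 255;0 0 0 0 0 0 255;0 0 0 0 0 0 255"

```text
time: 15.5
position: [0.5557, 0.1627, 0.0756]
tool_rot: [3.053, 0.739, -0.0]
ft_force: [0.8, -0.4, -0.8]
grip_width: 0.005
grip_force: 0.0
```

Emit:
move_arm --increments "-0.9 1.8 0 0 0 0 255;-0.5 0.9 0 0 0 0 255;-0.5 0.9 0 0 0 0 255;0 0 0 0 0 0 255;0 0 0 0 0 0 255;0 0 0 0 0 0 255;0 0 0 0 0 0 255;0 0 0 0 0 0 255"

```text
time: 16.17
position: [0.5539, 0.1662, 0.0756]
tool_rot: [3.053, 0.739, -0.0]
ft_force: [0.6, 1.0, 0.5]
grip_width: 0.003
grip_force: 0.0
```

Emit:
move_arm --increments "-0.9 1.8 0 0 0 0 255;-0.5 0.9 0 0 0 0 255;-0.5 0.9 0 0 0 0 255;0 0 0 0 0 0 255;0 0 0 0 0 0 255;0 0 0 0 0 0 255;0 0 0 0 0 0 255;0 0 0 0 0 0 255"

```text
time: 16.83
position: [0.5525, 0.1688, 0.0756]
tool_rot: [3.052, 0.738, 0.001]
ft_force: [2.5, -3.9, 0.1]
grip_width: 0.01
grip_force: 2.5
```

Emit:
move_arm --increments "-0.5 0.9 0 0 0 0 255;0 0 0 0 0 0 255;-0.5 0.9 0 0 0 0 255;0 0 0 0 0 0 255;0 0 0 0 0 0 255;0 0 0 0 0 0 255;0 0 0 0 0 0 255;0 0 0 0 0 0 255"

```text
time: 17.5
position: [0.5518, 0.1702, 0.0756]
tool_rot: [3.052, 0.737, 0.001]
ft_force: [3.5, -4.6, -1.0]
grip_width: 0.01
grip_force: 2.9
```

Emit:
move_arm --increments "-0.5 0.9 0 0 0 0 255;0 0 0 0 0 0 255;0 0 0 0 0 0 255;0 0 0 0 0 0 255;0 0 0 0 0 0 255;0 0 0 0 0 0 255;0 0 0 0 0 0 255;0 0 0 0 0 0 255"

```text
time: 18.17
position: [0.5502, 0.1732, 0.0756]
tool_rot: [-3.053, -0.74, 0.0]
ft_force: [1.0, -1.7, 0.0]
grip_width: 0.002
grip_force: 0.6
```

Emit:
move_arm --increments "-0.5 0.9 0 0 0 0 255;0 0 0 0 0 0 255;0 0 0 0 0 0 255;0 0 0 0 0 0 255;0 0 0 0 0 0 255;0 0 0 0 0 0 255;0 0 0 0 0 0 255;0 0 0 0 0 0 255"

```text
time: 18.83
position: [0.5497, 0.1737, 0.0755]
tool_rot: [-3.053, -0.74, 0.001]
ft_force: [0.4, -0.2, -0.1]
grip_width: 0.008
grip_force: 0.0
```

Emit:
move_arm --increments "-0.5 0.9 0 0 0 0 255;0 0 0 0 0 0 255;0 0 0 0 0 0 255;0 0 0 0 0 0 255;0 0 0 0 0 0 255;0 0 0 0 0 0 255;0 0 0 0 0 0 255;0 0 0 0 0 0 255"

```text
time: 19.5
position: [0.5494, 0.1744, 0.0756]
tool_rot: [3.053, 0.739, -0.0]
ft_force: [-0.3, -0.8, 0.8]
grip_width: 0.009
grip_force: 0.0
```

Emit:
move_arm --increments "-0.5 0.9 0 0 0 0 255;0 0 0 0 0 0 255;0 0 0 0 0 0 255;0 0 0 0 0 0 255;0 0 0 0 0 0 255;0 0 0 0 0 0 255;0 0 0 0 0 0 255;0 0 0 0 0 0 255"

```text
time: 20.17
position: [0.5489, 0.1753, 0.0756]
tool_rot: [3.053, 0.739, -0.0]
ft_force: [0.2, 0.2, -0.4]
grip_width: 0.002
grip_force: 0.0
```

Emit:
move_arm --increments "4.5 -8.9 0 0 0 0 255;4.5 -8.9 0 0 0 0 255;4.5 -8.9 0 0 0 0 255;0 0 35 0 0 0 255;0 0 35 0 0 0 255;0 -20 35 0 0 0 255;0 -35 20 0 0 0 255;0 -40 0 0 0 0 255"

```text
time: 20.83
position: [0.5656, 0.0547, 0.2064]
tool_rot: [3.05, 0.745, 0.015]
ft_force: [1.6, -0.6, 0.1]
grip_width: 0.002
grip_force: 0.0
```

Emit:
move_arm --increments "-5 -40 0 0 0 0 255;-5 -40 0 0 0 0 255;-5 -40 0 0 0 0 255;0 0 0 0 0 0 255;0 0 0 0 0 0 255;0 0 0 0 0 0 255;0 0 0 0 0 0 255;0 0 0 0 0 0 255"

```text
time: 21.5
position: [0.5477, -0.0648, 0.2007]
tool_rot: [-3.052, -0.743, -0.0]
ft_force: [-0.3, 0.2, -0.3]
grip_width: 0.001
grip_force: 0.0
```

Run:
```python
from h import *
out=[]
for c in ('side','scene'):
    im=ctrl.get_image(c);W=cloud(im)
    lv=(im['depth']>0)&(W[...,2]>.07)&(W[...,2]<.115)&(np.linalg.norm(W[...,:2]-[.545,.19],axis=-1)<.07);Q=W[lv]
    T=Q[Q[:,2]>Q[:,2].max()-.006];r=cv2.minAreaRect((T[:,:2]*1000).astype(np.float32))
    T0=np.load(c+'_tmp.npy');r0=cv2.minAreaRect((T0[:,:2]*1000).astype(np.float32))
    u=np.array([-.454,.891]);print(c,r,'moved mean',(T.mean(0)-T0.mean(0))[:2]@u*1000,'rect',(np.array(r[0])-r0[0])@u)
    f=im['frame'][210:340,235:365] if c=='side' else im['frame'][120:250,280:410]
    out.append(cv2.resize(f[:,:,::-1],(400,400),interpolation=cv2.INTER_CUBIC))
cv2.imwrite('pics/d3.png',np.hstack(out))
```

```text
side ((541.269775390625, 190.8397674560547), (22.203960418701172, 12.808562278747559), 33.73375701904297) moved mean 22.6596244811391 rect 21.474936660766602
scene ((546.7855224609375, 191.4132080078125), (23.93626594543457, 12.414644241333008), 21.853200912475586) moved mean 22.446010682646904 rect 22.77767495727539
```

View pics/d3.png

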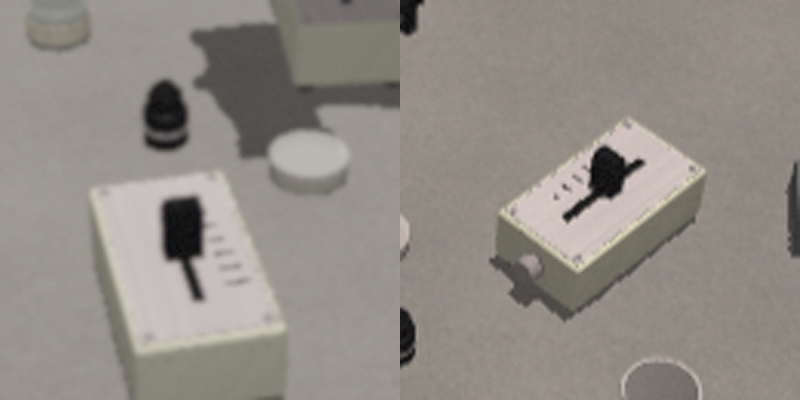

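The blade moved about 22 mm, which puts it at about 36 mm. That is just past the ridge and not yet in click 3, so I'll go back and nudge it a few mm further.

Emit:
move_arm --increments "2 37 0 0 0 0 255;2 37 0 0 0 0 255;2 37 0 0 0 0 255;2 37 0 0 0 0 255;2 37 0 0 0 0 255;2 37 0 0 0 0 255;0 0 0 0 0 0 255;0 0 -30 0 0 0 255"

```text
time: 22.27
position: [0.5621, 0.1621, 0.1758]
tool_rot: [-3.049, -0.751, -0.017]
ft_force: [2.1, -0.3, 0.1]
grip_width: 0.005
grip_force: 0.0
```

Emit:
move_arm --increments "0 0 -30 0 0 0 255;0 0 -25 0 0 0 255;0 0 -25 0 0 0 255;0 0 -15 0 0 0 255;0 0 0 0 0 0 255;-3.2 6.2 0 0 0 0 255;-3.2 6.2 0 0 0 0 255;0 0 0 0 0 0 255"

```text
time: 22.93
position: [0.5529, 0.1711, 0.0774]
tool_rot: [-3.051, -0.744, -0.004]
ft_force: [-0.8, 0.1, 0.8]
grip_width: 0.006
grip_force: 0.0
```

Emit:
move_arm --increments "-0.9 1.8 0 0 0 0 255;-0.9 1.8 0 0 0 0 255;0 0 0 0 0 0 255;0 0 0 0 0 0 255;0 0 0 0 0 0 255;0 0 0 0 0 0 255;0 0 0 0 0 0 255;0 0 0 0 0 0 255"

```text
time: 23.6
position: [0.5513, 0.1714, 0.0755]
tool_rot: [3.053, 0.739, -0.0]
ft_force: [0.0, -0.2, 0.1]
grip_width: 0.004
grip_force: 0.0
```

Emit:
move_arm --increments "-0.9 1.8 0 0 0 0 255;-0.9 1.8 0 0 0 0 255;0 0 0 0 0 0 255;0 0 0 0 0 0 255;0 0 0 0 0 0 255;0 0 0 0 0 0 255;0 0 0 0 0 0 255;0 0 0 0 0 0 255"

```text
time: 24.27
position: [0.5495, 0.1751, 0.0756]
tool_rot: [3.053, 0.739, -0.0]
ft_force: [0.3, -0.6, -0.5]
grip_width: 0.005
grip_force: 0.0
```

Emit:
move_arm --increments "-0.5 0.9 0 0 0 0 255;0 0 0 0 0 0 255;-0.5 0.9 0 0 0 0 255;0 0 0 0 0 0 255;0 0 0 0 0 0 255;0 0 0 0 0 0 255;0 0 0 0 0 0 255;0 0 0 0 0 0 255"

```text
time: 24.93
position: [0.5485, 0.1769, 0.0756]
tool_rot: [3.053, 0.739, -0.0]
ft_force: [0.3, 0.4, 0.2]
grip_width: 0.005
grip_force: 0.0
```

Emit:
move_arm --increments "-0.5 0.9 0 0 0 0 255;0 0 0 0 0 0 255;-0.5 0.9 0 0 0 0 255;0 0 0 0 0 0 255;0 0 0 0 0 0 255;0 0 0 0 0 0 255;0 0 0 0 0 0 255;0 0 0 0 0 0 255"

```text
time: 25.6
position: [0.5474, 0.1787, 0.0756]
tool_rot: [3.053, 0.739, -0.0]
ft_force: [0.8, 0.1, -0.7]
grip_width: 0.005
grip_force: 0.0
```

Emit:
move_arm --increments "-0.5 0.9 0 0 0 0 255;0 0 0 0 0 0 255;-0.2 0.4 0 0 0 0 255;0 0 0 0 0 0 255;0 0 0 0 0 0 255;0 0 0 0 0 0 255;0 0 0 0 0 0 255;0 0 0 0 0 0 255"

```text
time: 26.27
position: [0.5468, 0.18, 0.0756]
tool_rot: [3.053, 0.739, -0.0]
ft_force: [0.5, 0.2, -0.4]
grip_width: 0.005
grip_force: 0.0
```

Emit:
move_arm --increments "-0.5 0.9 0 0 0 0 255;0 0 0 0 0 0 255;0 0 0 0 0 0 255;0 0 0 0 0 0 255;0 0 0 0 0 0 255;0 0 0 0 0 0 255;0 0 0 0 0 0 255;0 0 0 0 0 0 255"

```text
time: 26.93
position: [0.5464, 0.1807, 0.0756]
tool_rot: [3.053, 0.739, 0.0]
ft_force: [1.2, -1.6, -0.1]
grip_width: 0.007
grip_force: 0.9
```

Emit:
move_arm --increments "4.5 -8.9 0 0 0 0 255;4.5 -8.9 0 0 0 0 255;4.5 -8.9 0 0 0 0 255;0 0 35 0 0 0 255;0 0 35 0 0 0 255;0 -20 35 0 0 0 255;0 -35 20 0 0 0 255;0 -40 0 0 0 0 255"

```text
time: 27.6
position: [0.5627, 0.061, 0.2063]
tool_rot: [3.051, 0.746, 0.015]
ft_force: [1.7, -1.3, -0.5]
grip_width: 0.004
grip_force: 0.0
```

Emit:
move_arm --increments "-5 -40 0 0 0 0 255;-5 -40 0 0 0 0 255;-5 -40 0 0 0 0 255;0 0 0 0 0 0 255;0 0 0 0 0 0 255;0 0 0 0 0 0 255;0 0 0 0 0 0 255;0 0 0 0 0 0 255"

```text
time: 28.27
position: [0.545, -0.059, 0.2007]
tool_rot: [-3.052, -0.743, -0.001]
ft_force: [-0.6, -0.0, -0.5]
grip_width: 0.006
grip_force: 0.0
```

Run:
```python
from h import *
out=[]
for c in ('side','scene'):
    im=ctrl.get_image(c);W=cloud(im)
    lv=(im['depth']>0)&(W[...,2]>.07)&(W[...,2]<.115)&(np.linalg.norm(W[...,:2]-[.545,.19],axis=-1)<.07);Q=W[lv]
    T=Q[Q[:,2]>Q[:,2].max()-.006];r=cv2.minAreaRect((T[:,:2]*1000).astype(np.float32))
    T0=np.load(c+'_tmp.npy');r0=cv2.minAreaRect((T0[:,:2]*1000).astype(np.float32))
    u=np.array([-.454,.891]);print(c,r,'moved mean',(T.mean(0)-T0.mean(0))[:2]@u*1000,'rect',(np.array(r[0])-r0[0])@u)
    f=im['frame'][210:340,235:365] if c=='side' else im['frame'][120:250,280:410]
    out.append(cv2.resize(f[:,:,::-1],(400,400),interpolation=cv2.INTER_CUBIC))
cv2.imwrite('pics/d4.png',np.hstack(out))
```

```text
side ((538.501220703125, 195.23553466796875), (22.367279052734375, 16.390567779541016), 20.5228328704834) moved mean 27.987343769803267 rect 26.648489074707033
scene ((543.867431640625, 196.87889099121094), (22.311702728271484, 11.774115562438965), 21.0129337310791) moved mean 27.139217658647226 rect 28.972411727905275
```

View pics/d4.png

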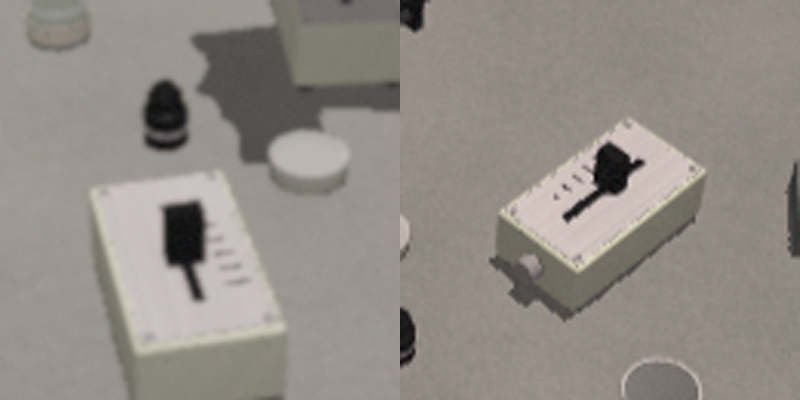

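The blade has now moved 28 mm from click 1, so it sits at 42 mm, in click 3. The neighbouring objects in the picture haven't moved and the arm is clear, so I'm handing in.

```bash
python3 -c "
from bench import ctrl
print(ctrl.close_job())"
```

```text
the job is handed in; nothing more can be done
None
```

The blade was pushed to its dead stop at home, then out to the third click at about 42 mm without passing it. It was only ever pushed, and the job was handed in at about 28 s with the arm clear.

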